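# Fold a tile carton shut and hold it up level for taping

### The job

Close the small open carton of glaze test tiles: fold its two short end flaps down flat first, then the two long side flaps down flat over them, with the carton standing on the worktop. Then grip the shut carton by its long sides and lift it until its underside is about 16 cm above the worktop, so that I can run tape round it: hold it there level and still for three seconds and finish while still holding it, all flaps flat. Keep the carton upright all the time and leave the other things on the worktop where they are.

Things in the scene. Friction and masses are not known exactly. Their poses are not given: they have to be found in the camera images.
- carton_center (a point): middle of the open cardboard carton holding test tiles, 34 mm above its underside, which stands on the worktop (z = 0). Shut it is 110 mm along its x axis, 60 mm along y, 68 mm high (z up); about 0.3 to 0.6 kg, tiles wedged in. Loose: slides under about 1.5 N. Grip it across the 60 mm from above, by its plain flat long sides.
- carton: the same carton, origin at the centre of its underside, same axes; all board 2.5 mm thick. The end flaps lie under the side flaps; the side flaps' edges meet over the middle
- end_flap_a (a joint): flap at the short +x end wall: crease 55 mm from the carton's middle, 62 mm above its underside; flap 30 mm deep, 53 mm along the crease. Rad: 0 = folded flat over the opening, 1.57 = straight up, about 1.9 = leaning outward as found, 2.5 = stop. Limp crease, slight friction (0.006 N m), stays where left, no spring or catch. Flat, its top is 64.5 mm up
- end_flap_b (a joint): flap at the short -x end wall: crease 55 mm from the carton's middle, 62 mm above its underside; flap 30 mm deep, 53 mm along the crease. Rad: 0 = folded flat over the opening, 1.57 = straight up, about 1.9 = leaning outward as found, 2.5 = stop. Limp crease, slight friction (0.006 N m), stays where left, no spring or catch. Flat, its top is 64.5 mm up
- side_flap_a (a joint): flap at the long +y side wall: crease 30 mm from the carton's middle, 65 mm above its underside; flap 30 mm deep, 109 mm along the crease. Rad: 0 = folded flat over the opening, 1.57 = straight up, about 1.9 = leaning outward as found, 2.5 = stop. Limp crease, slight friction (0.006 N m), stays where left, no spring or catch. Flat, its top is 67.5 mm up
- side_flap_b (a joint): flap at the long -y side wall: crease 30 mm from the carton's middle, 65 mm above its underside; flap 30 mm deep, 109 mm along the crease. Rad: 0 = folded flat over the opening, 1.57 = straight up, about 1.9 = leaning outward as found, 2.5 = stop. Limp crease, slight friction (0.006 N m), stays where left, no spring or catch. Flat, its top is 67.5 mm up
- jar_0: bystander, not to be disturbed: screw-top jar, 58 mm across, 74 mm tall; origin at the centre of its underside
- jar_1: bystander, not to be disturbed: screw-top jar, 64 mm across, 82 mm tall; origin at the centre of its underside
- jar_2: bystander, not to be disturbed: screw-top jar, 58 mm across, 74 mm tall; origin at the centre of its underside
- slip_beaker: bystander, not to be disturbed: grey beaker, 69 mm across, 92 mm tall; origin at the centre of its underside
- glazed_bowl: bystander, not to be disturbed: small glazed bowl, 68 mm across, 47 mm tall; origin at the centre of its underside
- ring_cutter: bystander, not to be disturbed: round cutter ring, 66 mm across, 30 mm tall; origin at the centre of its underside
- bisque_cup: bystander, not to be disturbed: unglazed cup, 66 mm across, 74 mm tall; origin at the centre of its underside
- taped_carton: bystander, not to be disturbed: a finished carton of the same make, 110 x 60 x 68 mm, already shut and taped; origin at the centre of its underside
- tape_roll: bystander, not to be disturbed: roll of paper tape lying flat, 92 mm across, 24 mm tall; origin at the centre of its underside

How it is judged:
On the way, in this order (a step that is already met when the one before it is completed fails the run):
1. both end flaps folded flat while both side flaps are still open (value of joint each of end_flap_a, end_flap_b below 0.2 rad and value of joint each of side_flap_a, side_flap_b above 0.6 rad), for 0.1 s.
2. both side flaps folded flat over the end flaps, carton still standing on the worktop (value of joint each of end_flap_a, end_flap_b, side_flap_a, side_flap_b below 0.2 rad and height (world z) of carton_center below 0.05 m), for 0.2 s.
3. shut carton held up in the fingers, level and still, for two seconds (height (world z) of carton_center between 0.154 and 0.26 m and angle between carton_center's own z axis and vertical below 0.12 rad and linear speed of carton below 0.02 m/s and angular speed of carton below 0.15 rad/s and contact force between carton and the fingers above 1.5 N and value of joint each of end_flap_a, end_flap_b, side_flap_a, side_flap_b below 0.2 rad), for 2 s.
At the end, for the whole second after the job is handed in: The carton hangs in the fingers (contact force over 1.5 N) with its underside 120 to 226 mm above the worktop, higher than anything that could carry it there, within 0.12 rad of level, slower than 20 mm/s and 0.15 rad/s, and all four flaps are within 0.2 rad of flat (all of step 3); the arm keeps its last pose, push and grip.
It fails at once if a bystander is moved by more than 30 mm (distance of any of jar_0, jar_1, jar_2, slip_beaker, glazed_bowl, ring_cutter, bisque_cup, taped_carton, tape_roll from where it was at the start of the episode above 0.03 m).
It fails at once if the carton is tipped by more than 0.4 rad (angle between carton_center's own z axis and vertical above 0.4 rad).
It also fails if it takes over 67 s, if anything falls off the work surface, if the arm or the gripper's body presses on something with over 40 N, if the wrist force passes 120 N, or if a joint passes its speed limit or range.

### The arm

A 6-joint arm with a two-finger parallel gripper is mounted at the origin on the work surface; the furniture and walls round the work are solid. World frame = base frame: x ahead of the robot, y to its left, z up, the work surface at z = 0. Lengths are in m, angles in rad, forces in N, time in s.
With the tool pointing down it reaches from about 0.3 to 0.875 m from the base axis. Payload 4.2 kg.
Tool frame: the origin (TCP) lies at the very end of the fingers, on their centre line; the grasp point (between the pads) lies 19 mm behind it (r.tcp_to_grasp is the distance from the TCP to the grasp point, in m); z points along the fingers, y is the direction in which the jaws open and shut (so a half turn about z gives the same grasp; the last joint's range is limited). The gripper opens to 85 mm and grips with 20 to 120 N. Pads are 22 mm wide; open, the fingers measure 114 mm over their backs; the gripper's body (76 mm by 85 mm) begins 54 mm behind the grasp point. The pads swing forward as they close: fully open they stand 13 mm farther back than shut.
Start: joints at [-1.148, 0.32, 1.565, -0, 1.257, -0.02], TCP at [0.246, -0.52, 0.231] pointing down, gripper open.
Joint ranges: [-3.11, 3.11], [-0.84, 2.01], [0.21, 2.61], [-1.34, 4.49], [0.05, 2.63], [-2.56, 2.56]. Speed limits (rad/s): [2.57, 2.57, 3.14, 3.14, 3.14, 3.14].

### API

Orientations are given as [roll, pitch, yaw] about the fixed x, y, z axes, in that order (R = Rz(yaw) Ry(pitch) Rx(roll)).
In Python, from plant import telemetry, cams, job, models, r gives the robot as it stands.
- The arm moves only by the tool arm_command, never from a script. Its argument "deltas" is a list of rows, each an object of numbers: "dx", "dy", "dz": the shift along the world's x, y, z in cm; "rx", "ry", "rz": the turn, a rotation vector about the world's x, y, z in rad; "gripper": the finger opening in cm, from 0 to 8.54. A call has 1 to 20 rows; each row shifts and turns the commanded pose from where the row before left it; what a row does not reach is not made up. A row lasts 1/12 s, in which the tool goes at most 41.7 mm and 7.16 degrees, less where a joint would pass 70% of its speed; a pose out of reach is approached as far as the arm can. A call with a gripper value outside its range is refused whole. The fingers move at their own pace and stop on an object; "squeeze" is the grip in N (left out, the last holds). Time passes only in rows, so rows that do not move let the fingers close. It gives the time, the measured TCP pose, the force and the opening at its end, in the units of the state.
- telemetry.sense(): the state, without advancing time (a new reading comes with each control period).
- cams.grab_frame(name): name is "scene" or "top"; returns the picture (384x512x3 uint8, red, green, blue); there is no depth.
- cams.camera_params(name): a dict with "fx", "fy", "cx", "cy" (pixels), "T" (4x4, takes a point from camera to world coordinates). Camera axes: x right, y up, looking along -z (the intrinsics and any distortion apply to the point x, -y, -z); pixel columns grow to the right and rows downward; lengths in m; the calibration is good to about 2 mm. A picture is of the moment at which its call begins. camera_params takes no time and is no camera call.
- job.hand_in(): hands the job in, once; it reports no verdict.
Trained networks look in the newest picture that a camera, given by its name, has taken for a name from the list of things; names that differ only in an ending like _2 or _b are one class to them, and where a whole thing is asked for, a point or a joint stands for the part that bears it (a point fixed in the world has none). Each returns a list of dicts, best first, with "conf" (0 to 1); they miss things now and then, are a little off and sometimes report something else, mostly with a low value. They report only what shows in the picture. A call takes as long as a camera call.
- models.recognise(camera, name): "position" ([x, y, z] in m, in world coordinates, good to about 4 mm: the middle of the surface that is visible of it).
The state is a dict: "time": time; "joint_positions": joint angles; "joint_velocities": joint speeds; "joint_efforts": joint torques, N m; "eef_pos": TCP position; "ee_rot": TCP orientation; "force": force on the tool from outside, world axes, zero at the start; "torque": the same for the moment, N m; "gripper_width": opening from 0.0 (shut) to 1.0 (fully open).
Only numpy, scipy, OpenCV 4.12 (cv2) and the standard library are available. Lean on these libraries where they do the work, as an engineer would, in place of code of your own. Each camera call takes 0.05 s, during which the arm holds its last target. There are 200 camera calls.

## Working session

There is one attempt and no reset: what is moved stays moved. The work goes in short steps, Python scripts to look and compute and a tool call to move; the robot and the scene stay as the last step left them, time stands still between calls to the robot, and variables do not carry over. Pictures are saved under pics/ and viewed, about 8 in all and at most 12, crops included, and the job is handed in when it is done.

Besides the shell and the picture viewer there is one more tool, called by a JSON object that holds its "api" and its "payload". arm_command: Moves the arm, as the interface text tells. Its arguments: {"type":"object","properties":{"deltas":{"type":"array"},"squeeze":{"type":"number"}},"required":["deltas"]}

```bash
ls; mkdir -p pics; python3 - <<'E'
from plant import telemetry, cams, job, models, r
import cv2,numpy as np
for n in ("scene","top"):
    im=cams.grab_frame(n); cv2.imwrite(f"pics/{n}0.png",im[:,:,::-1])
    p=cams.camera_params(n); print(n,{k:np.round(v,3).tolist() for k,v in p.items()})
for n in ("carton_center","carton","taped_carton","end_flap_a","side_flap_a","jar_0","tape_roll","slip_beaker"):
    print(n,[(np.round(d["position"],3).tolist(),round(d["conf"],2)) for d in models.recognise("top",n)])
s=telemetry.sense();print(s)
print(r.tcp_to_grasp)
E
```

```text
pics
scene {'fx': 442.962, 'fy': 442.962, 'cx': 255.361, 'cy': 191.823, 'T': [[-0.882, 0.284, -0.375, -0.061], [-0.47, -0.557, 0.685, 0.719], [-0.014, 0.78, 0.625, 0.982], [0.0, 0.0, 0.0, 1.0]]}
top {'fx': 355.813, 'fy': 355.813, 'cx': 253.68, 'cy': 187.549, 'T': [[0.002, 0.998, -0.067, 0.411], [-1.0, 0.004, 0.025, -0.26], [0.025, 0.067, 0.997, 1.209], [0.0, 0.0, 0.0, 1.0]]}
carton_center [([0.541, -0.259, 0.055], 0.62)]
carton [([0.538, -0.264, 0.058], 0.58)]
taped_carton [([0.644, 0.093, 0.069], 0.95)]
end_flap_a [([0.318, -0.453, 0.054], 0.73), ([0.599, -0.264, 0.082], 0.54)]
side_flap_a [([0.539, -0.224, 0.082], 0.47), ([0.531, -0.294, 0.082], 0.42)]
jar_0 [([0.511, -0.562, 0.076], 0.88), ([0.662, -0.035, 0.025], 0.67), ([0.43, -0.626, 0.083], 0.65), ([0.601, -0.532, 0.072], 0.65)]
tape_roll [([0.659, -0.035, 0.023], 0.58), ([0.551, 0.114, 0.041], 0.52)]
slip_beaker [([0.314, -0.454, 0.053], 0.71)]
{'time': 0.5, 'joint_positions': array([-1.14796546e+00,  3.19591944e-01,  1.56457827e+00,  1.31048955e-05,
        1.25740202e+00, -2.00169060e-02]), 'joint_velocities': array([ 9.07678712e-04, -6.30678356e-04, -1.62900425e-03,  3.80716874e-05,
        5.87385887e-04,  5.46683308e-04]), 'joint_efforts': array([-8.94579844e-04, -4.15049601e+01, -2.34227711e+01, -1.17019690e-04,
        9.65438085e-04,  6.03066013e-06]), 'eef_pos': array([ 0.24638139, -0.51951296,  0.23131213]), 'ee_rot': array([ 3.14157198e+00, -1.20553145e-05,  4.42843737e-01]), 'force': array([ 0.64307999, -0.28883744, -0.40752888]), 'torque': array([-0.05862579,  0.01919478, -0.01932126]), 'gripper_width': 1.0023721207545515}
0.0187
```

View pics/top0.png

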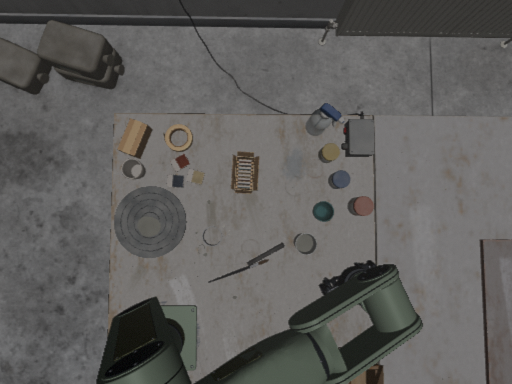

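View pics/scene0.png

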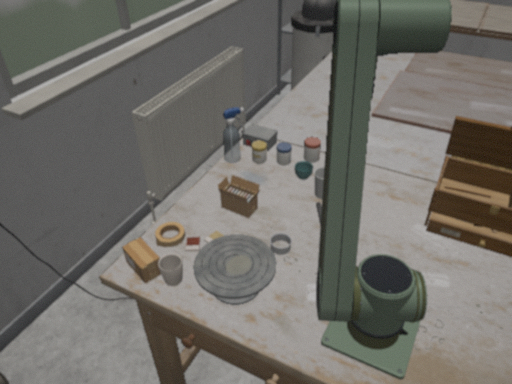

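The top view shows the open carton at about (245,173), with its long axis near world x. The jars and bowl are at (305–360,150–245), well clear, and the taped carton is at (133,138). I'll zoom in with a model overlay.

```bash
cat > h.py <<'E'
import cv2,numpy as np
from plant import telemetry,cams,models,r
def proj(n,P):
    p=cams.camera_params(n);T=np.array(p["T"]);c=(np.atleast_2d(P)-T[:3,3])@T[:3,:3]
    return np.c_[p["cx"]+p["fx"]*c[:,0]/-c[:,2],p["cy"]-p["fy"]*c[:,1]/-c[:,2]]
def outline(x,y,yaw,ang,z=0):
    "segments: box + flaps, ang=(ea,eb,sa,sb)"
    L=[]
    for zz,h in((0,0),(.065,0)):
        L.append(np.array([[55,30,0],[55,-30,0],[-55,-30,0],[-55,30,0],[55,30,0]])/1000+[0,0,zz])
    for a,s in((ang[0],1),(ang[1],-1)):
        e=55-30*np.cos(a);h=62+30*np.sin(a)
        L.append(np.array([[s*55,-26.5,62],[s*e,-26.5,h],[s*e,26.5,h],[s*55,26.5,62]])/1000)
    for a,s in((ang[2],1),(ang[3],-1)):
        e=30-30*np.cos(a);h=65+30*np.sin(a)
        L.append(np.array([[-54.5,s*30,65],[-54.5,s*e,h],[54.5,s*e,h],[54.5,s*30,65]])/1000)
    c,s=np.cos(yaw),np.sin(yaw);R=np.array([[c,-s,0],[s,c,0],[0,0,1]])
    return [l@R.T+[x,y,z] for l in L]
def view(n,im,center,half,k,segs=None):
    u0,v0=int(center[0]-half),int(center[1]-half)
    c=cv2.resize(im[v0:v0+2*half,u0:u0+2*half,::-1],None,fx=k,fy=k,interpolation=cv2.INTER_CUBIC).copy()
    if segs:
        for l in segs:
            q=((proj(n,l)-[u0,v0]+.5)*k).astype(int);cv2.polylines(c,[q.reshape(-1,1,2)],False,(0,255,0),1)
    return c
E
python3 - <<'E'
from h import *
x,y,yaw=.536,-.2595,0.0
s=outline(x,y,yaw,(1.9,)*4)
o=[]
for n,c in(("top",(245,173)),("scene",(239,196))):
    im=cams.grab_frame(n)
    o.append(np.vstack([view(n,im,c,30,6),view(n,im,c,30,6,s)]) if 0 else np.hstack([view(n,im,c,30,6),view(n,im,c,30,6,s)]))
cv2.imwrite("pics/z1.png",np.vstack(o)[:720])
E
```

```text
(no output)
```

View pics/z1.png

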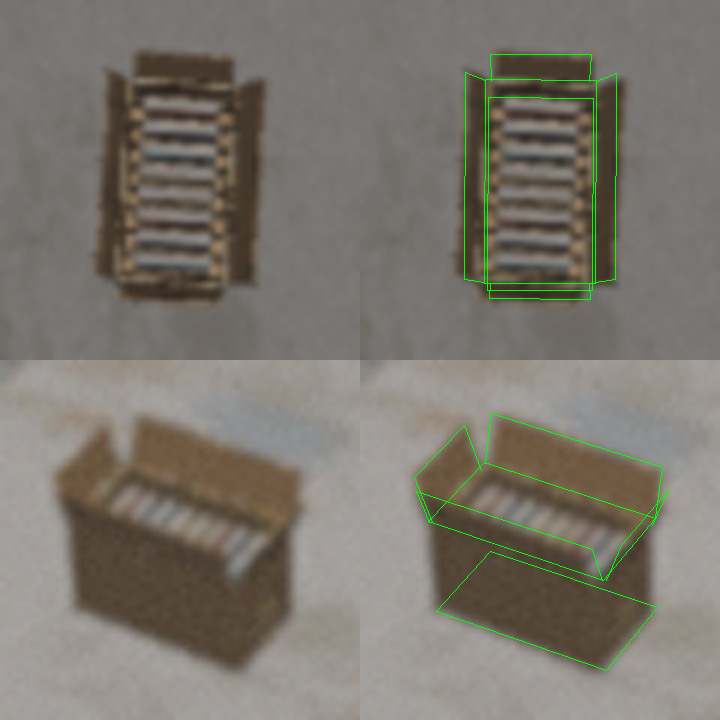

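The overlay agrees with the picture apart from a yaw of about -0.06 rad and 1–2 mm in y. I'll refine this with a small corner fit.

```bash
python3 - <<'E'
from h import *
from scipy.optimize import least_squares
s0=outline(.536,-.2595,0,(1.9,)*4)
a=lambda l:np.array(l)/6-.5
top=a([(134,52),(234,57),(120,297),(221,300),(107,72),(96,278),(265,82),(253,285)])+[215,143]
sc=a([(75,605),(237,670),(293,613),(237,940-360-0) if 0 else (137,415),(301,470)][:5])+[209,166]
sc=a([(75,245),(237,310),(293,253),(137,55),(301,110)])+[209,166]
def pts(p):
    s=outline(*p[:3],p[3:7])
    t=[s[2][2],s[2][1],s[3][2],s[3][1],s[4][2],s[4][1],s[5][2],s[5][1]]
    q=[s[0][i] for i in range(4)]
    return proj("top",t),proj("scene",q),s
b,bs,_=pts([.536,-.2595,0,1.9,1.9,1.9,1.9]);print(np.round((bs-[209,166]+.5)*6))
def res(p):
    t,q,s=pts(p);
    # match scene bottom corners: nearest model corner
    d=np.array([q[np.argmin(np.linalg.norm(q-c,axis=1))]-c for c in sc[:3]])
    f=np.vstack([s[4],s[5]]);pf=proj("scene",f)
    d2=np.array([pf[np.argmin(np.linalg.norm(pf-c,axis=1))]-c for c in sc[3:]])
    return np.r_[(t-top).ravel(),d.ravel(),d2.ravel()*.7]
f=least_squares(res,[.536,-.2595,-.06,1.9,1.9,1.9,1.9],x_scale=[.01,.01,.1,.1,.1,.1,.1],loss="soft_l1")
print(np.round(f.x,4));print(np.round(f.fun,1))
x,y,w=f.x[:3]
for n,p in(("endA out",(.085,0)),("endB out",(-.085,0)),("A+",(0,.065)),("B-",(0,-.065))):
    print(n,np.round([x+p[0]*np.cos(w)-p[1]*np.sin(w),y+p[0]*np.sin(w)+p[1]*np.cos(w)],4))
E
```

```text
[[ 76. 251.]
 [130. 191.]
 [297. 248.]
 [246. 311.]]
[ 0.5359 -0.2579 -0.0508  1.9115  1.887   1.9057  2.0083]
[ 0.  -0.1  0.   0.1  0.  -0.2  0.   0.2  0.1 -0.5 -0.1 -0.4 -0.2 -0.6
  0.  -0.2  0.1  0.7  0.6  0.7  0.5 -0.   0.2 -0.2  0.5  0.2]
endA out [ 0.6208 -0.2622]
endB out [ 0.451  -0.2536]
A+ [ 0.5392 -0.193 ]
B- [ 0.5326 -0.3228]
```

{"api": "arm_command", "payload": {"deltas": [{"dx":1.62,"dy":2.22,"rz":-0.0411,"gripper":0},{"dx":1.62,"dy":2.22,"rz":-0.0411,"gripper":0},{"dx":1.62,"dy":2.22,"rz":-0.0411,"gripper":0},{"dx":1.62,"dy":2.22,"rz":-0.0411,"gripper":0},{"dx":1.62,"dy":2.22,"rz":-0.0411,"gripper":0},{"dx":1.62,"dy":2.22,"rz":-0.0411,"gripper":0},{"dx":1.62,"dy":2.22,"rz":-0.0411,"gripper":0},{"dx":1.62,"dy":2.22,"rz":-0.0411,"gripper":0},{"dx":1.62,"dy":2.22,"rz":-0.0411,"gripper":0},{"dx":1.62,"dy":2.22,"rz":-0.0411,"gripper":0},{"dx":1.62,"dy":2.22,"rz":-0.0411,"gripper":0},{"dx":1.62,"dy":2.22,"rz":-0.0411,"gripper":0},{"dz":-3},{"dz":-3},{"dz":-3},{"dz":-3},{"dz":-2.6},{"dz":0},{"dz":0}]}}

```text
invalid input
```

{"api": "arm_command", "payload": {"deltas": [{"dx":1.62,"dy":2.22,"dz":0,"rx":0,"ry":0,"rz":-0.0411,"gripper":0}], "squeeze": 30}}

```text
time: 0.68
eef_pos: [0.2611, -0.5001, 0.2311]
ee_rot: [3.139, 0.002, 0.398]
force: [1.0, -0.7, 0.1]
gripper_width: 0.884
```

{"api": "arm_command", "payload": {"deltas": [{"dx":1.62,"dy":2.22,"dz":0,"rx":0,"ry":0,"rz":-0.0411,"gripper":0},{"dx":1.62,"dy":2.22,"dz":0,"rx":0,"ry":0,"rz":-0.0411,"gripper":0},{"dx":1.62,"dy":2.22,"dz":0,"rx":0,"ry":0,"rz":-0.0411,"gripper":0},{"dx":1.62,"dy":2.22,"dz":0,"rx":0,"ry":0,"rz":-0.0411,"gripper":0},{"dx":1.62,"dy":2.22,"dz":0,"rx":0,"ry":0,"rz":-0.0411,"gripper":0},{"dx":1.62,"dy":2.22,"dz":0,"rx":0,"ry":0,"rz":-0.0411,"gripper":0},{"dx":1.62,"dy":2.22,"dz":0,"rx":0,"ry":0,"rz":-0.0411,"gripper":0},{"dx":1.62,"dy":2.22,"dz":0,"rx":0,"ry":0,"rz":-0.0411,"gripper":0},{"dx":1.62,"dy":2.22,"dz":0,"rx":0,"ry":0,"rz":-0.0411,"gripper":0},{"dx":1.62,"dy":2.22,"dz":0,"rx":0,"ry":0,"rz":-0.0411,"gripper":0},{"dx":1.62,"dy":2.22,"dz":0,"rx":0,"ry":0,"rz":-0.0411,"gripper":0},{"dx":0,"dy":0,"dz":-3,"rx":0,"ry":0,"rz":0,"gripper":0},{"dx":0,"dy":0,"dz":-3,"rx":0,"ry":0,"rz":0,"gripper":0},{"dx":0,"dy":0,"dz":-3,"rx":0,"ry":0,"rz":0,"gripper":0},{"dx":0,"dy":0,"dz":-3,"rx":0,"ry":0,"rz":0,"gripper":0},{"dx":0,"dy":0,"dz":-2.8,"rx":0,"ry":0,"rz":0,"gripper":0},{"dx":0,"dy":0,"dz":0,"rx":0,"ry":0,"rz":0,"gripper":0},{"dx":0,"dy":0,"dz":0,"rx":0,"ry":0,"rz":0,"gripper":0}]}}

```text
time: 2.18
eef_pos: [0.4403, -0.2528, 0.0828]
ee_rot: [-3.14, 0.002, -0.05]
force: [0.6, -0.1, 0.6]
gripper_width: -0.001
```

{"api": "arm_command", "payload": {"deltas": [{"dx":0.75,"dy":-0.04,"dz":0,"rx":0,"ry":0,"rz":0,"gripper":0},{"dx":0.75,"dy":-0.04,"dz":0,"rx":0,"ry":0,"rz":0,"gripper":0},{"dx":0.75,"dy":-0.04,"dz":0,"rx":0,"ry":0,"rz":0,"gripper":0},{"dx":0.4,"dy":-0.02,"dz":0,"rx":0,"ry":0,"rz":0,"gripper":0},{"dx":0.4,"dy":-0.02,"dz":0,"rx":0,"ry":0,"rz":0,"gripper":0},{"dx":0.4,"dy":-0.02,"dz":-0.1,"rx":0,"ry":0,"rz":0,"gripper":0},{"dx":0.4,"dy":-0.02,"dz":-0.1,"rx":0,"ry":0,"rz":0,"gripper":0},{"dx":0.3,"dy":-0.02,"dz":-0.2,"rx":0,"ry":0,"rz":0,"gripper":0},{"dx":0.3,"dy":-0.02,"dz":-0.2,"rx":0,"ry":0,"rz":0,"gripper":0},{"dx":0.25,"dy":-0.01,"dz":-0.25,"rx":0,"ry":0,"rz":0,"gripper":0},{"dx":0.25,"dy":-0.01,"dz":-0.25,"rx":0,"ry":0,"rz":0,"gripper":0},{"dx":0.15,"dy":0,"dz":-0.2,"rx":0,"ry":0,"rz":0,"gripper":0},{"dx":0.15,"dy":0,"dz":-0.2,"rx":0,"ry":0,"rz":0,"gripper":0},{"dx":0.05,"dy":0,"dz":-0.15,"rx":0,"ry":0,"rz":0,"gripper":0},{"dx":0,"dy":0,"dz":0,"rx":0,"ry":0,"rz":0,"gripper":0},{"dx":0,"dy":0,"dz":0,"rx":0,"ry":0,"rz":0,"gripper":0}]}}

```text
time: 3.52
eef_pos: [0.4937, -0.2557, 0.0667]
ee_rot: [-3.142, 0.0, -0.05]
force: [-0.5, 0.4, -0.2]
gripper_width: -0.005
```

{"api": "arm_command", "payload": {"deltas": [{"dx":0,"dy":0,"dz":-0.1,"rx":0,"ry":0,"rz":0,"gripper":0},{"dx":0,"dy":0,"dz":0,"rx":0,"ry":0,"rz":0,"gripper":0},{"dx":0,"dy":0,"dz":0.8,"rx":0,"ry":0,"rz":0,"gripper":0},{"dx":0,"dy":0,"dz":2,"rx":0,"ry":0,"rz":0,"gripper":0},{"dx":0,"dy":0,"dz":2.4,"rx":0,"ry":0,"rz":0,"gripper":0},{"dx":2.8,"dy":-0.15,"dz":0,"rx":0,"ry":0,"rz":0,"gripper":0},{"dx":2.8,"dy":-0.15,"dz":0,"rx":0,"ry":0,"rz":0,"gripper":0},{"dx":2.8,"dy":-0.15,"dz":0,"rx":0,"ry":0,"rz":0,"gripper":0},{"dx":2.8,"dy":-0.15,"dz":0,"rx":0,"ry":0,"rz":0,"gripper":0},{"dx":2.65,"dy":-0.15,"dz":0,"rx":0,"ry":0,"rz":0,"gripper":0},{"dx":0,"dy":0,"dz":0,"rx":0,"ry":0,"rz":0,"gripper":0},{"dx":0,"dy":0,"dz":-1.7,"rx":0,"ry":0,"rz":0,"gripper":0},{"dx":0,"dy":0,"dz":-1.7,"rx":0,"ry":0,"rz":0,"gripper":0},{"dx":0,"dy":0,"dz":0,"rx":0,"ry":0,"rz":0,"gripper":0},{"dx":0,"dy":0,"dz":0,"rx":0,"ry":0,"rz":0,"gripper":0}]}}

```text
time: 4.77
eef_pos: [0.6313, -0.263, 0.0835]
ee_rot: [-3.141, 0.002, -0.051]
force: [-0.5, -0.4, 0.2]
gripper_width: 0.0
```

```bash
python3 - <<'E'
from h import *
s=outline(.536,-.258,-.051,(1.91,0,1.9,2.0))
o=[]
for n,c in(("top",(245,173)),("scene",(239,196))):
    im=cams.grab_frame(n); o.append(np.vstack([view(n,im,c,30,5),view(n,im,c,30,5,s)]))
cv2.imwrite("pics/z2.png",np.hstack(o))
print(telemetry.sense()["eef_pos"])
E
```

```text
[ 0.63259142 -0.26359293  0.0851939 ]
```

View pics/z2.png

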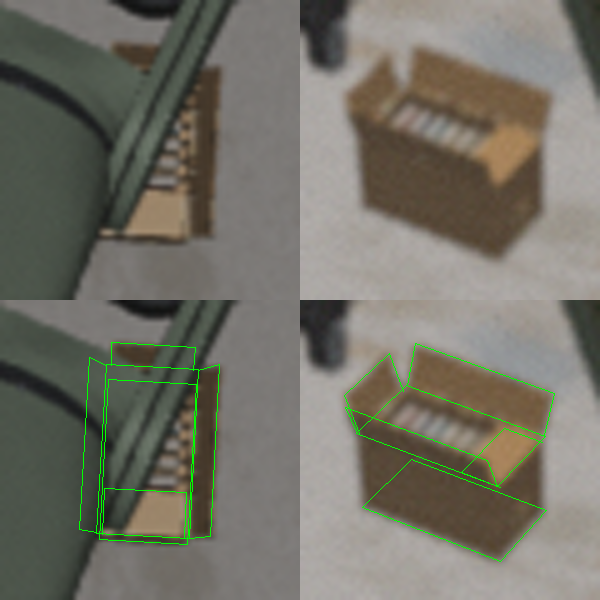

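End flap b is flat and the carton hasn't moved: in both views the overlay sits on the carton. I'll do the same, mirrored, for end flap a.

{"api": "arm_command", "payload": {"deltas": [{"dx":-0.75,"dy":0.04,"dz":0,"rx":0,"ry":0,"rz":0,"gripper":0},{"dx":-0.75,"dy":0.04,"dz":0,"rx":0,"ry":0,"rz":0,"gripper":0},{"dx":-0.75,"dy":0.04,"dz":0,"rx":0,"ry":0,"rz":0,"gripper":0},{"dx":-0.4,"dy":0.02,"dz":0,"rx":0,"ry":0,"rz":0,"gripper":0},{"dx":-0.4,"dy":0.02,"dz":0,"rx":0,"ry":0,"rz":0,"gripper":0},{"dx":-0.4,"dy":0.02,"dz":-0.1,"rx":0,"ry":0,"rz":0,"gripper":0},{"dx":-0.4,"dy":0.02,"dz":-0.1,"rx":0,"ry":0,"rz":0,"gripper":0},{"dx":-0.3,"dy":0.02,"dz":-0.2,"rx":0,"ry":0,"rz":0,"gripper":0},{"dx":-0.3,"dy":0.02,"dz":-0.2,"rx":0,"ry":0,"rz":0,"gripper":0},{"dx":-0.25,"dy":0.01,"dz":-0.25,"rx":0,"ry":0,"rz":0,"gripper":0},{"dx":-0.25,"dy":0.01,"dz":-0.25,"rx":0,"ry":0,"rz":0,"gripper":0},{"dx":-0.15,"dy":0,"dz":-0.2,"rx":0,"ry":0,"rz":0,"gripper":0},{"dx":-0.15,"dy":0,"dz":-0.2,"rx":0,"ry":0,"rz":0,"gripper":0},{"dx":-0.05,"dy":0,"dz":-0.15,"rx":0,"ry":0,"rz":0,"gripper":0},{"dx":0,"dy":0,"dz":0,"rx":0,"ry":0,"rz":0,"gripper":0},{"dx":0,"dy":0,"dz":-0.1,"rx":0,"ry":0,"rz":0,"gripper":0},{"dx":0,"dy":0,"dz":0,"rx":0,"ry":0,"rz":0,"gripper":0}]}}

```text
time: 6.28
eef_pos: [0.5793, -0.2607, 0.0662]
ee_rot: [3.142, 0.0, -0.05]
force: [0.1, -0.2, 0.6]
gripper_width: 0.003
```

{"api": "arm_command", "payload": {"deltas": [{"dx":0,"dy":0,"dz":0.8,"rx":0,"ry":0,"rz":0,"gripper":0},{"dx":0,"dy":0,"dz":2.4,"rx":0,"ry":0,"rz":0,"gripper":0},{"dx":0,"dy":0,"dz":2.8,"rx":0,"ry":0,"rz":0,"gripper":0},{"dx":-1,"dy":2.1,"dz":0,"rx":0,"ry":0,"rz":0,"gripper":0},{"dx":-1,"dy":2.1,"dz":0,"rx":0,"ry":0,"rz":0,"gripper":0},{"dx":-1,"dy":2.1,"dz":0,"rx":0,"ry":0,"rz":0,"gripper":0},{"dx":-0.9,"dy":2,"dz":0,"rx":0,"ry":0,"rz":0,"gripper":0},{"dx":0,"dy":0,"dz":0,"rx":0,"ry":0,"rz":0,"gripper":0},{"dx":0,"dy":0,"dz":-2,"rx":0,"ry":0,"rz":0,"gripper":0},{"dx":0,"dy":0,"dz":-2.1,"rx":0,"ry":0,"rz":0,"gripper":0},{"dx":0,"dy":0,"dz":0,"rx":0,"ry":0,"rz":0,"gripper":0},{"dx":0,"dy":0,"dz":0,"rx":0,"ry":0,"rz":0,"gripper":0}]}}

```text
time: 7.28
eef_pos: [0.5401, -0.1778, 0.0852]
ee_rot: [-3.141, 0.001, -0.05]
force: [0.8, -0.4, 0.8]
gripper_width: -0.002
```

```bash
python3 - <<'E'
from h import *
s=outline(.536,-.258,-.051,(0,0,1.9,2.0))
o=[]
for n,c in(("top",(240,173)),("scene",(235,190))):
    im=cams.grab_frame(n); o.append(np.vstack([view(n,im,c,36,4),view(n,im,c,36,4,s)]))
cv2.imwrite("pics/z3.png",np.hstack(o))
print(telemetry.sense()["eef_pos"])
E
```

```text
[ 0.54126684 -0.17824718  0.08651662]
```

View pics/z3.png

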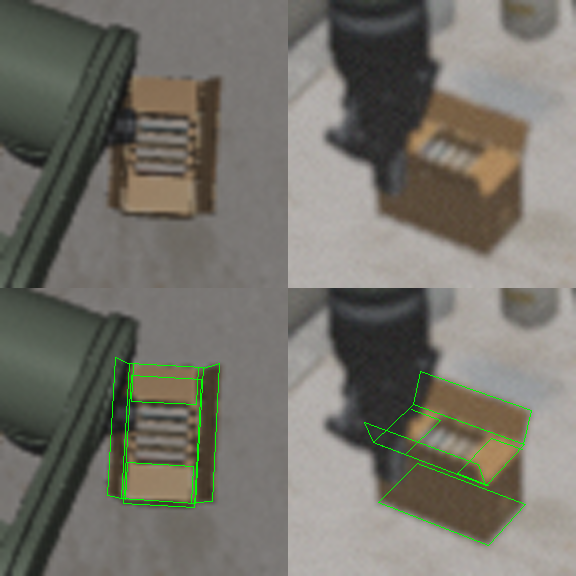

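Both end flaps are flat, both side flaps are still open, and the carton is in place. Next is side flap a.

{"api": "arm_command", "payload": {"deltas": [{"dx":-0.04,"dy":-0.9,"dz":0,"rx":0,"ry":0,"rz":0,"gripper":0},{"dx":-0.04,"dy":-0.9,"dz":0,"rx":0,"ry":0,"rz":0,"gripper":0},{"dx":-0.04,"dy":-0.9,"dz":0,"rx":0,"ry":0,"rz":0,"gripper":0},{"dx":-0.02,"dy":-0.4,"dz":0,"rx":0,"ry":0,"rz":0,"gripper":0},{"dx":-0.02,"dy":-0.4,"dz":0,"rx":0,"ry":0,"rz":0,"gripper":0},{"dx":-0.02,"dy":-0.4,"dz":-0.1,"rx":0,"ry":0,"rz":0,"gripper":0},{"dx":-0.02,"dy":-0.4,"dz":-0.1,"rx":0,"ry":0,"rz":0,"gripper":0},{"dx":-0.02,"dy":-0.3,"dz":-0.2,"rx":0,"ry":0,"rz":0,"gripper":0},{"dx":-0.02,"dy":-0.3,"dz":-0.2,"rx":0,"ry":0,"rz":0,"gripper":0},{"dx":-0.01,"dy":-0.25,"dz":-0.25,"rx":0,"ry":0,"rz":0,"gripper":0},{"dx":-0.01,"dy":-0.25,"dz":-0.25,"rx":0,"ry":0,"rz":0,"gripper":0},{"dx":0,"dy":-0.15,"dz":-0.2,"rx":0,"ry":0,"rz":0,"gripper":0},{"dx":0,"dy":-0.15,"dz":-0.2,"rx":0,"ry":0,"rz":0,"gripper":0},{"dx":0,"dy":-0.05,"dz":-0.15,"rx":0,"ry":0,"rz":0,"gripper":0},{"dx":0,"dy":0,"dz":0,"rx":0,"ry":0,"rz":0,"gripper":0},{"dx":0,"dy":0,"dz":0,"rx":0,"ry":0,"rz":0,"gripper":0}]}}

```text
time: 8.72
eef_pos: [0.5376, -0.2351, 0.0687]
ee_rot: [3.142, 0.0, -0.05]
force: [-0.3, 0.4, 0.7]
gripper_width: -0.001
```

{"api": "arm_command", "payload": {"deltas": [{"dx":0,"dy":0,"dz":-0.05,"rx":0,"ry":0,"rz":0,"gripper":0},{"dx":0,"dy":0,"dz":0,"rx":0,"ry":0,"rz":0,"gripper":0},{"dx":0,"dy":0,"dz":0.8,"rx":0,"ry":0,"rz":0,"gripper":0},{"dx":0,"dy":0,"dz":2.3,"rx":0,"ry":0,"rz":0,"gripper":0},{"dx":0,"dy":0,"dz":2.7,"rx":0,"ry":0,"rz":0,"gripper":0},{"dx":-0.1,"dy":-2,"dz":0,"rx":0,"ry":0,"rz":0,"gripper":0},{"dx":-0.1,"dy":-2,"dz":0,"rx":0,"ry":0,"rz":0,"gripper":0},{"dx":-0.1,"dy":-2,"dz":0,"rx":0,"ry":0,"rz":0,"gripper":0},{"dx":-0.1,"dy":-2,"dz":0,"rx":0,"ry":0,"rz":0,"gripper":0},{"dx":-0.1,"dy":-2.25,"dz":0,"rx":0,"ry":0,"rz":0,"gripper":0},{"dx":0,"dy":0,"dz":0,"rx":0,"ry":0,"rz":0,"gripper":0},{"dx":0,"dy":0,"dz":-2,"rx":0,"ry":0,"rz":0,"gripper":0},{"dx":0,"dy":0,"dz":-2.1,"rx":0,"ry":0,"rz":0,"gripper":0},{"dx":0,"dy":0,"dz":0,"rx":0,"ry":0,"rz":0,"gripper":0},{"dx":0,"dy":0,"dz":0,"rx":0,"ry":0,"rz":0,"gripper":0}]}}

```text
time: 9.97
eef_pos: [0.5322, -0.3369, 0.0849]
ee_rot: [-3.14, 0.002, -0.05]
force: [0.2, 1.1, -0.2]
gripper_width: 0.0
```

```bash
python3 - <<'E'
from h import *
s=outline(.536,-.258,-.051,(0,0,0,2.0))
o=[]
for n,c in(("top",(248,173)),("scene",(239,190))):
    im=cams.grab_frame(n); o.append(np.vstack([view(n,im,c,36,4),view(n,im,c,36,4,s)]))
cv2.imwrite("pics/z4.png",np.hstack(o))
E
```

```text
(no output)
```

View pics/z4.png

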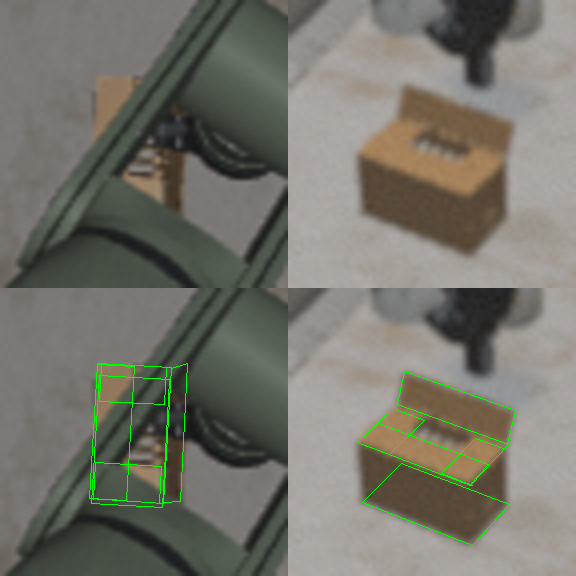

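Side flap a is flat and the carton is unmoved. Side flap b is next, mirrored.

{"api": "arm_command", "payload": {"deltas": [{"dx":0.04,"dy":0.9,"dz":0,"rx":0,"ry":0,"rz":0,"gripper":0},{"dx":0.04,"dy":0.9,"dz":0,"rx":0,"ry":0,"rz":0,"gripper":0},{"dx":0.04,"dy":0.9,"dz":0,"rx":0,"ry":0,"rz":0,"gripper":0},{"dx":0.02,"dy":0.4,"dz":0,"rx":0,"ry":0,"rz":0,"gripper":0},{"dx":0.02,"dy":0.4,"dz":0,"rx":0,"ry":0,"rz":0,"gripper":0},{"dx":0.02,"dy":0.4,"dz":-0.1,"rx":0,"ry":0,"rz":0,"gripper":0},{"dx":0.02,"dy":0.4,"dz":-0.1,"rx":0,"ry":0,"rz":0,"gripper":0},{"dx":0.02,"dy":0.3,"dz":-0.2,"rx":0,"ry":0,"rz":0,"gripper":0},{"dx":0.02,"dy":0.3,"dz":-0.2,"rx":0,"ry":0,"rz":0,"gripper":0},{"dx":0.01,"dy":0.25,"dz":-0.25,"rx":0,"ry":0,"rz":0,"gripper":0},{"dx":0.01,"dy":0.25,"dz":-0.25,"rx":0,"ry":0,"rz":0,"gripper":0},{"dx":0,"dy":0.15,"dz":-0.2,"rx":0,"ry":0,"rz":0,"gripper":0},{"dx":0,"dy":0.15,"dz":-0.2,"rx":0,"ry":0,"rz":0,"gripper":0},{"dx":0,"dy":0.05,"dz":-0.1,"rx":0,"ry":0,"rz":0,"gripper":0},{"dx":0,"dy":0,"dz":0,"rx":0,"ry":0,"rz":0,"gripper":0},{"dx":0,"dy":0,"dz":0,"rx":0,"ry":0,"rz":0,"gripper":0}]}}

```text
time: 11.4
eef_pos: [0.5351, -0.2801, 0.069]
ee_rot: [-3.141, 0.001, -0.05]
force: [-0.5, -0.4, -0.3]
gripper_width: -0.0
```

{"api": "arm_command", "payload": {"deltas": [{"dx":0,"dy":0,"dz":-0.1,"rx":0,"ry":0,"rz":0,"gripper":0},{"dx":0,"dy":0,"dz":0,"rx":0,"ry":0,"rz":0,"gripper":0},{"dx":0,"dy":0,"dz":0,"rx":0,"ry":0,"rz":0,"gripper":0},{"dx":0,"dy":0,"dz":0.8,"rx":0,"ry":0,"rz":0,"gripper":0},{"dx":0,"dy":0,"dz":2.3,"rx":0,"ry":0,"rz":0,"gripper":0},{"dx":0,"dy":0,"dz":2.7,"rx":0,"ry":0,"rz":0,"gripper":0},{"dx":0.1,"dy":1.1,"dz":2,"rx":0,"ry":0,"rz":0,"gripper":8.5},{"dx":0,"dy":1.1,"dz":0,"rx":0,"ry":0,"rz":0,"gripper":8.5},{"dx":0,"dy":0,"dz":0,"rx":0,"ry":0,"rz":0,"gripper":8.5},{"dx":0,"dy":0,"dz":0,"rx":0,"ry":0,"rz":0,"gripper":8.5},{"dx":0,"dy":0,"dz":0,"rx":0,"ry":0,"rz":0,"gripper":8.5},{"dx":0,"dy":0,"dz":0,"rx":0,"ry":0,"rz":0,"gripper":8.5},{"dx":0,"dy":0,"dz":0,"rx":0,"ry":0,"rz":0,"gripper":8.5},{"dx":0,"dy":0,"dz":0,"rx":0,"ry":0,"rz":0,"gripper":8.5}]}}

```text
time: 12.57
eef_pos: [0.536, -0.2584, 0.1456]
ee_rot: [-3.141, 0.001, -0.051]
force: [-0.2, -0.7, -0.8]
gripper_width: 0.996
```

```bash
python3 - <<'E'
from h import *
s=outline(.536,-.258,-.051,(0,0,0,0))
o=[]
for n,c in(("top",(248,173)),("scene",(239,190))):
    im=cams.grab_frame(n); o.append(np.vstack([view(n,im,c,36,4),view(n,im,c,36,4,s)]))
cv2.imwrite("pics/z5.png",np.hstack(o))
t=telemetry.sense();print(t["eef_pos"],t["ee_rot"],t["gripper_width"])
E
```

```text
[ 0.53611199 -0.25831925  0.14587764] [-3.14141329e+00  7.59005928e-04 -5.06349453e-02] 0.995879776620755
```

View pics/z5.png

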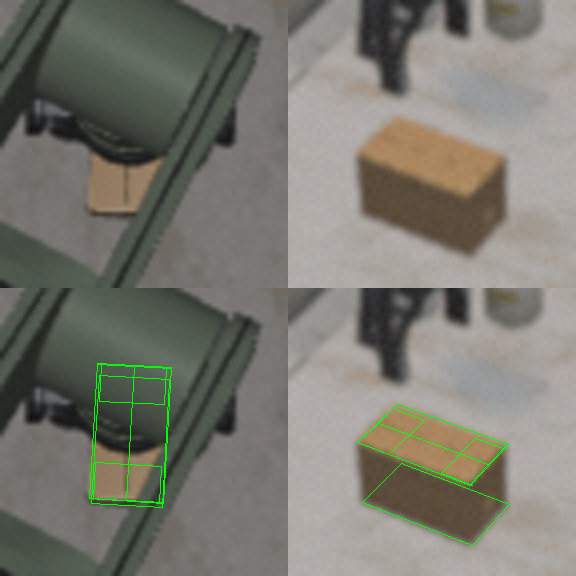

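All four flaps are shut and the carton is still at the fitted pose. I'll go down and grip.

{"api": "arm_command", "payload": {"deltas": [{"dx":0,"dy":0,"dz":-2,"rx":0,"ry":0,"rz":0,"gripper":8.5},{"dx":0,"dy":0,"dz":-2,"rx":0,"ry":0,"rz":0,"gripper":8.5},{"dx":0,"dy":0,"dz":-2,"rx":0,"ry":0,"rz":0,"gripper":8.5},{"dx":0,"dy":0,"dz":-2,"rx":0,"ry":0,"rz":0,"gripper":8.5},{"dx":0,"dy":0,"dz":-2,"rx":0,"ry":0,"rz":0,"gripper":8.5},{"dx":0,"dy":0,"dz":-1.5,"rx":0,"ry":0,"rz":0,"gripper":8.5},{"dx":0,"dy":0,"dz":-1.3,"rx":0,"ry":0,"rz":0,"gripper":8.5},{"dx":0,"dy":0,"dz":0,"rx":0,"ry":0,"rz":0,"gripper":8.5},{"dx":0,"dy":0,"dz":0,"rx":0,"ry":0,"rz":0,"gripper":7},{"dx":0,"dy":0,"dz":0,"rx":0,"ry":0,"rz":0,"gripper":6.7},{"dx":0,"dy":0,"dz":0,"rx":0,"ry":0,"rz":0,"gripper":6.4},{"dx":0,"dy":0,"dz":0,"rx":0,"ry":0,"rz":0,"gripper":6.2},{"dx":0,"dy":0,"dz":0,"rx":0,"ry":0,"rz":0,"gripper":6},{"dx":0,"dy":0,"dz":0,"rx":0,"ry":0,"rz":0,"gripper":5.5},{"dx":0,"dy":0,"dz":0,"rx":0,"ry":0,"rz":0,"gripper":5},{"dx":0,"dy":0,"dz":0,"rx":0,"ry":0,"rz":0,"gripper":5},{"dx":0,"dy":0,"dz":0,"rx":0,"ry":0,"rz":0,"gripper":5},{"dx":0,"dy":0,"dz":0,"rx":0,"ry":0,"rz":0,"gripper":5}], "squeeze": 45}}

```text
time: 14.17
eef_pos: [0.5368, -0.258, 0.0194]
ee_rot: [3.141, -0.002, -0.051]
force: [-0.1, 1.9, 5.9]
gripper_width: 0.695
```

{"api": "arm_command", "payload": {"deltas": [{"dx":0,"dy":0,"dz":0.2,"rx":0,"ry":0,"rz":0,"gripper":5},{"dx":0,"dy":0,"dz":0.4,"rx":0,"ry":0,"rz":0,"gripper":5},{"dx":0,"dy":0,"dz":0.6,"rx":0,"ry":0,"rz":0,"gripper":5},{"dx":0,"dy":0,"dz":0.9,"rx":0,"ry":0,"rz":0,"gripper":5},{"dx":0,"dy":0,"dz":1.1,"rx":0,"ry":0,"rz":0,"gripper":5},{"dx":0,"dy":0,"dz":1.2,"rx":0,"ry":0,"rz":0,"gripper":5},{"dx":0,"dy":0,"dz":1.2,"rx":0,"ry":0,"rz":0,"gripper":5},{"dx":0,"dy":0,"dz":1.2,"rx":0,"ry":0,"rz":0,"gripper":5},{"dx":0,"dy":0,"dz":1.2,"rx":0,"ry":0,"rz":0,"gripper":5},{"dx":0,"dy":0,"dz":1.2,"rx":0,"ry":0,"rz":0,"gripper":5},{"dx":0,"dy":0,"dz":1.2,"rx":0,"ry":0,"rz":0,"gripper":5},{"dx":0,"dy":0,"dz":1.2,"rx":0,"ry":0,"rz":0,"gripper":5},{"dx":0,"dy":0,"dz":1.2,"rx":0,"ry":0,"rz":0,"gripper":5},{"dx":0,"dy":0,"dz":1.1,"rx":0,"ry":0,"rz":0,"gripper":5},{"dx":0,"dy":0,"dz":0.9,"rx":0,"ry":0,"rz":0,"gripper":5},{"dx":0,"dy":0,"dz":0.6,"rx":0,"ry":0,"rz":0,"gripper":5},{"dx":0,"dy":0,"dz":0.4,"rx":0,"ry":0,"rz":0,"gripper":5},{"dx":0,"dy":0,"dz":0.2,"rx":0,"ry":0,"rz":0,"gripper":5},{"dx":0,"dy":0,"dz":0,"rx":0,"ry":0,"rz":0,"gripper":5},{"dx":0,"dy":0,"dz":0,"rx":0,"ry":0,"rz":0,"gripper":5}]}}

```text
time: 15.83
eef_pos: [0.536, -0.258, 0.1778]
ee_rot: [-3.141, 0.001, -0.05]
force: [0.1, 0.2, -4.1]
gripper_width: 0.698
```

```bash
python3 - <<'E'
from h import *
s=outline(.536,-.258,-.051,(0,0,0,0),.16)
o=[]
for n,c in(("top",(250,165)),("scene",(235,130))):
    im=cams.grab_frame(n); o.append(np.vstack([view(n,im,c,40,4),view(n,im,c,40,4,s)])[-600:])
cv2.imwrite("pics/z6.png",np.hstack(o))
t=telemetry.sense();print(t["eef_pos"],t["ee_rot"],t["gripper_width"],t["force"])
E
```

```text
[ 0.53594673 -0.25800743  0.17761887] [-3.14113629e+00  1.33631820e-03 -5.03510849e-02] 0.6985194079621982 [-0.0373886   0.15979975 -4.71200729]
```

View pics/z6.png

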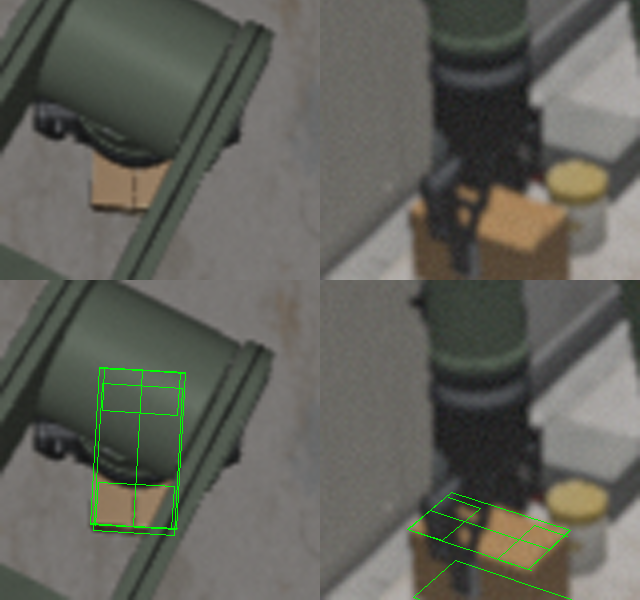

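The carton is lifted level at about 16 cm with its flaps flat, and the measured load is about 4.5 N. Now I'll hold it for more than 3 s.

{"api": "arm_command", "payload": {"deltas": [{"dx":0,"dy":0,"dz":0,"rx":0,"ry":0,"rz":0,"gripper":5},{"dx":0,"dy":0,"dz":0,"rx":0,"ry":0,"rz":0,"gripper":5},{"dx":0,"dy":0,"dz":0,"rx":0,"ry":0,"rz":0,"gripper":5},{"dx":0,"dy":0,"dz":0,"rx":0,"ry":0,"rz":0,"gripper":5},{"dx":0,"dy":0,"dz":0,"rx":0,"ry":0,"rz":0,"gripper":5},{"dx":0,"dy":0,"dz":0,"rx":0,"ry":0,"rz":0,"gripper":5},{"dx":0,"dy":0,"dz":0,"rx":0,"ry":0,"rz":0,"gripper":5},{"dx":0,"dy":0,"dz":0,"rx":0,"ry":0,"rz":0,"gripper":5},{"dx":0,"dy":0,"dz":0,"rx":0,"ry":0,"rz":0,"gripper":5},{"dx":0,"dy":0,"dz":0,"rx":0,"ry":0,"rz":0,"gripper":5},{"dx":0,"dy":0,"dz":0,"rx":0,"ry":0,"rz":0,"gripper":5},{"dx":0,"dy":0,"dz":0,"rx":0,"ry":0,"rz":0,"gripper":5},{"dx":0,"dy":0,"dz":0,"rx":0,"ry":0,"rz":0,"gripper":5},{"dx":0,"dy":0,"dz":0,"rx":0,"ry":0,"rz":0,"gripper":5},{"dx":0,"dy":0,"dz":0,"rx":0,"ry":0,"rz":0,"gripper":5},{"dx":0,"dy":0,"dz":0,"rx":0,"ry":0,"rz":0,"gripper":5},{"dx":0,"dy":0,"dz":0,"rx":0,"ry":0,"rz":0,"gripper":5},{"dx":0,"dy":0,"dz":0,"rx":0,"ry":0,"rz":0,"gripper":5},{"dx":0,"dy":0,"dz":0,"rx":0,"ry":0,"rz":0,"gripper":5},{"dx":0,"dy":0,"dz":0,"rx":0,"ry":0,"rz":0,"gripper":5}]}}

```text
time: 17.6
eef_pos: [0.5363, -0.2581, 0.1783]
ee_rot: [3.142, 0.0, -0.05]
force: [-0.6, 0.5, -3.7]
gripper_width: 0.697
```

{"api": "arm_command", "payload": {"deltas": [{"dx":0,"dy":0,"dz":0,"rx":0,"ry":0,"rz":0,"gripper":5},{"dx":0,"dy":0,"dz":0,"rx":0,"ry":0,"rz":0,"gripper":5},{"dx":0,"dy":0,"dz":0,"rx":0,"ry":0,"rz":0,"gripper":5},{"dx":0,"dy":0,"dz":0,"rx":0,"ry":0,"rz":0,"gripper":5},{"dx":0,"dy":0,"dz":0,"rx":0,"ry":0,"rz":0,"gripper":5},{"dx":0,"dy":0,"dz":0,"rx":0,"ry":0,"rz":0,"gripper":5},{"dx":0,"dy":0,"dz":0,"rx":0,"ry":0,"rz":0,"gripper":5},{"dx":0,"dy":0,"dz":0,"rx":0,"ry":0,"rz":0,"gripper":5},{"dx":0,"dy":0,"dz":0,"rx":0,"ry":0,"rz":0,"gripper":5},{"dx":0,"dy":0,"dz":0,"rx":0,"ry":0,"rz":0,"gripper":5},{"dx":0,"dy":0,"dz":0,"rx":0,"ry":0,"rz":0,"gripper":5},{"dx":0,"dy":0,"dz":0,"rx":0,"ry":0,"rz":0,"gripper":5},{"dx":0,"dy":0,"dz":0,"rx":0,"ry":0,"rz":0,"gripper":5},{"dx":0,"dy":0,"dz":0,"rx":0,"ry":0,"rz":0,"gripper":5},{"dx":0,"dy":0,"dz":0,"rx":0,"ry":0,"rz":0,"gripper":5},{"dx":0,"dy":0,"dz":0,"rx":0,"ry":0,"rz":0,"gripper":5},{"dx":0,"dy":0,"dz":0,"rx":0,"ry":0,"rz":0,"gripper":5},{"dx":0,"dy":0,"dz":0,"rx":0,"ry":0,"rz":0,"gripper":5},{"dx":0,"dy":0,"dz":0,"rx":0,"ry":0,"rz":0,"gripper":5},{"dx":0,"dy":0,"dz":0,"rx":0,"ry":0,"rz":0,"gripper":5}]}}

```text
time: 19.27
eef_pos: [0.5363, -0.2582, 0.1783]
ee_rot: [3.141, 0.0, -0.05]
force: [-0.3, 0.7, -5.8]
gripper_width: 0.697
```

```bash
python3 - <<'E'
from h import *
s=outline(.536,-.258,-.051,(0,0,0,0),.158)
im=cams.grab_frame("scene");c=(235,145)
cv2.imwrite("pics/z7.png",np.hstack([view("scene",im,c,40,5),view("scene",im,c,40,5,s)]))
E
```

```text
(no output)
```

View pics/z7.png

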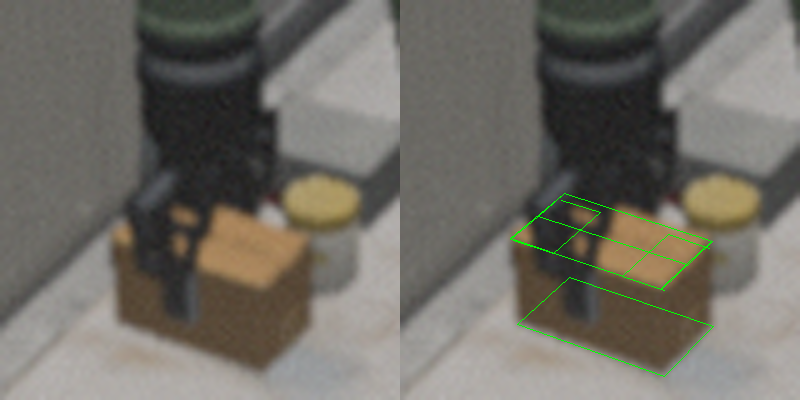

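```bash
python3 -c "
from plant import job
print(job.hand_in())"
```

```text
the job is handed in; nothing more can be done
None
```

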